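# Socket the stacking frame in a violin workshop

### The arm

A 6-joint arm with a two-finger parallel gripper is mounted at the origin on the work surface. World frame = base frame: x ahead of the robot, y to its left, z up, the work surface at z = 0. Lengths are in m, angles in rad, forces in N, time in s.
With the tool pointing down it reaches from about 0.25 to 0.775 m from the base axis. Payload 4 kg.
Tool frame: the origin (TCP) lies on the centre line of the jaws, within the pads' length; the fingertips stand 14 mm ahead of it and the grasp point (between the pads) lies 5 mm behind it; z points along the fingers, x is the direction in which the jaws open and shut, and the axes are right-handed (so a half turn about z gives the same grasp; the last joint's range is limited). The gripper opens to 94 mm and grips with 3 to 60 N. Pads are 16 mm wide; open, the fingers measure 119 mm over their backs; the gripper's body (75 mm by 177 mm) begins 78 mm behind the grasp point.
Start: joints at [-1.232, 0.087, 1.371, -0, 1.684, -0.103], TCP at [0.235, -0.497, 0.22] pointing down, gripper open.
Joint ranges: [-3.1, 3.1], [-0.76, 2.03], [0.27, 2.55], [-1.08, 4.22], [0.17, 2.65], [-2.57, 2.57]. Speed limits (rad/s): [2.79, 2.79, 3.14, 3.14, 3.14, 3.14].

### API

Orientations are given as [roll, pitch, yaw] about the fixed x, y, z axes, in that order (R = Rz(yaw) Ry(pitch) Rx(roll)).
In Python, from rig import ctrl, capture, camera_info, order gives the robot as it stands. The module is installed in compiled form; this text tells all that it offers.
- The arm moves only by the tool play_rows, never from a script. Its arguments are lists of equal length, an entry for each row: "slide": the shift along the tool's x, y, z in mm, a list of three; "rotation": the turn, a rotation vector about the tool's x, y, z in rad, a list of three. A call has exactly 5 rows; each row is the pose to reach, as a shift and turn from the pose commanded when the call began, along the tool's axes at that moment; what a row does not reach only later rows make up. A row lasts 1/12 s, in which the tool goes at most 41.7 mm and 7.16 degrees, less where a joint would pass 70% of its speed; a pose out of reach is approached as far as the arm can. A call with a gripper value outside its range is refused whole. "claw" is the opening, from 0 (shut) to 1 (fully open), set as the call begins (left out, the last holds). The fingers move at their own pace and stop on an object; "grip_force" is the grip in N (left out, the last holds). Time passes only in rows, so rows that repeat a pose let the fingers close, or fill a call up. It gives the time, the measured TCP pose, the force and the opening at its end, in the units of the state.
- ctrl.sense(): the state, without advancing time (a new reading comes with each control period).
- capture(name): name is "scene" or "top" or "wrist"; returns the picture (420x560x3 uint8, red, green, blue); there is no depth.
- camera_info(name): a dict with "mtx" (3x3 intrinsics, pixels), "R" (3x3) and "t" (3): a world point X has camera coordinates R X + t. Camera axes: x right, y down, z forward; pixel columns grow to the right and rows downward; lengths in m; the calibration is good to about 2 mm. A picture is of the moment at which its call begins: read the wrist's pose just before it. camera_info takes no time and is no camera call; for the wrist camera it gives the pose at the moment of the call.
- order.finish_job(): hands the job in, once; it reports no verdict.
The state is a dict: "clock": time; "joint_pos": joint angles; "joint_velocities": joint speeds; "effort": joint torques, N m; "ee_pos": TCP position; "ee_rot": TCP orientation; "ft_force": force on the tool from outside, world axes, zero at the start; "moment": the same for the moment, N m; "opening": opening from 0.0 (shut) to 1.0 (fully open).
Only numpy, scipy, OpenCV 4.12 (cv2) and the standard library are available. Lean on these libraries where they do the work, as an engineer would, in place of code of your own. Each camera call takes 0.05 s, during which the arm holds its last target.

### The job

The slatted drying frame has been left crooked on the deck of the lower frame. Shift it across and square it up until its four posts drop into the four sockets of the lower frame and it stands fully home and level, with the violin scroll still lying on it. Do not touch the scroll, which is freshly varnished, and leave the bottle, the tin and the plane where they are.

Things in the scene. Friction and masses are not known exactly. Their poses are not given: they have to be found in the camera images.
- lower: Lower frame, fixed to the bench: plywood block 295 x 210 x 40 mm high with a flat deck. Origin at bench level under the middle of its four sockets; deck from -105 to +190 mm along its x, +/-105 mm along its y, so its plain end is at +x. Sockets: square, 30 x 30 mm, 20 mm deep, centred at x = +/-75, y = +/-50 mm.
- upper: Upper stacking frame, loose, wood, about 0.5 kg: 180 (x) x 130 (y) x 80 mm high. Origin: its centre at foot level, z up. Four round posts, diameter 24 mm, feet tapered to 14 mm over the last 7 mm, at x = +/-75, y = +/-50 mm. Skirt and slats, 44 to 80 mm above the feet, have flat upright sides at x = +/-90, y = +/-65 mm; below them only the posts.
- seat (a point): The middle of the four sockets at the level of their floor, 20 mm above the bench: where the origin of the upper frame must come. Axes as those of the lower frame.
- scroll_mid (a point): The centre of the carved violin scroll, 102 mm long, 44 mm wide and 24 mm thick (28 mm with its eye), lying on its side loose on the slats near the middle, its length roughly along the x axis of the upper frame; freshly varnished, not to be touched.
- bottle_mid (a point): The middle of the height of an upright amber varnish bottle, 60 mm in diameter and 180 mm tall, loose on the bench beside the lower frame.
- tin_mid (a point): The middle of the height of an upright pale tin, 64 mm in diameter and 100 mm tall, loose on the bench beside the lower frame.
- plane_mid (a point): A small block plane, 110 mm long, 40 mm wide, 48 mm tall, loose on the bench beside the lower frame; the point is 20 mm above the bench at its middle.
- slats (a point): Middle of the top of the upper frame's slats, 80 mm above its feet; axes as the upper frame. At first its feet stand on the deck (slats 120 mm above the bench), 48 to 80 mm off towards the deck's plain end, up to 20 mm sideways, turned up to 0.3 rad. Seated, the slats are 100 mm above the bench. Either way round is right.
Not all that is in view belongs to the job. What is shaped like the part that bears scroll_mid but purple or turquoise is not meant.

How it is judged:
By the outcome, as a careful person would: the job done as asked, in the order asked, and still so for the second after the job is handed in, with the robot touching nothing.
It also fails if it takes over 67 s, if anything falls off the work surface, if the arm or the gripper's body presses on something with over 40 N, if the wrist force passes 120 N, or if a joint passes its speed limit or range.

## Working session

There is one attempt and no reset: what is moved stays moved. The work goes in short steps, Python scripts to look and compute and a tool call to move; the robot and the scene stay as the last step left them, time stands still between calls to the robot, and variables do not carry over. Pictures are saved under pics/ and viewed, and the job is handed in when it is done.

Besides the shell and the picture viewer there is one more tool, called after ">>>" in YAML: its name, and indented under it one key for each argument. play_rows: Moves the arm, as the interface text tells. Its arguments: {"type":"object","properties":{"slide":{"type":"array","items":{"type":"array","items":{"type":"number"}}},"rotation":{"type":"array","items":{"type":"array","items":{"type":"number"}}},"claw":{"type":"number"},"grip_force":{"type":"number"}},"required":["slide","rotation"]}

```bash
mkdir -p pics; ls
python3 - <<'E'
from rig import ctrl,capture,camera_info
import cv2
s=ctrl.sense();print(s)
for n in("scene","top"):
    im=capture(n);cv2.imwrite(f"pics/{n}0.png",im[:,:,::-1]);c=camera_info(n);print(n,c)
E
```

```text
pics
{'clock': 0.0, 'joint_pos': array([-1.23207744e+00,  8.79195641e-02,  1.37222350e+00,  5.40118420e-06,
        1.68358435e+00, -1.03082194e-01]), 'joint_velocities': array([-0.00099365,  0.00017744,  0.00089598,  0.00034401, -0.00057638,
       -0.0016711 ]), 'effort': array([-2.15231994e-03, -3.40184963e+01, -3.02433443e+01,  7.15267262e-02,
        3.29796073e-02, -1.57827499e-04]), 'ee_pos': array([ 0.23499944, -0.49670671,  0.21833911]), 'ee_rot': array([-3.14136765e+00,  2.12287883e-03, -1.12899441e+00]), 'ft_force': array([-0.1671987 , -0.50995283,  0.3479661 ]), 'moment': array([-0.02960404,  0.04310342,  0.01723121]), 'opening': 1.0014267441911138}
scene {'mtx': array([[378.99653126,   0.        , 276.87220785],
       [  0.        , 378.99653126, 212.16311069],
       [  0.        ,   0.        ,   1.        ]]), 'R': array([[ 0.61580982,  0.7878212 , -0.01077132],
       [ 0.42697178, -0.34517476, -0.83579273],
       [-0.66217322,  0.51009032, -0.54893943]]), 't': array([-0.30786966, -0.15605051,  1.21164306])}
top {'mtx': array([[520.21286497,   0.        , 279.72933694],
       [  0.        , 520.21286497, 205.28162805],
       [  0.        ,   0.        ,   1.        ]]), 'R': array([[-0.02852397, -0.99954765, -0.00953293],
       [-0.99231821,  0.02946358, -0.12015182],
       [ 0.12037835,  0.00603249, -0.99270976]]), 't': array([-0.00515376,  0.52880242,  1.0178805 ])}
```

View pics/scene0.png

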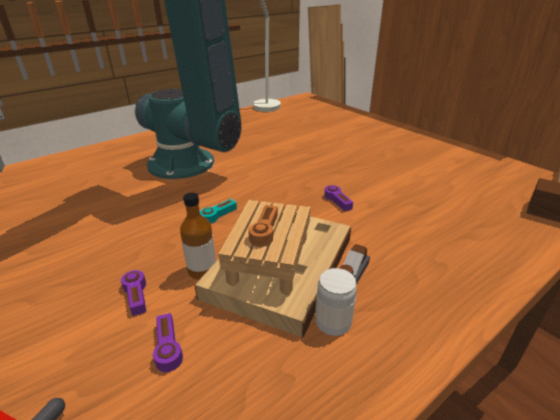

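View pics/top0.png

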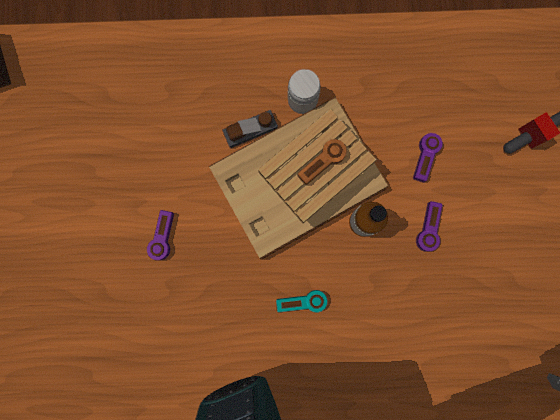

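The brown scroll lies on the frame at about (325,160) in the top view. The purple ones at (160,237), (430,157) and (430,227) and the turquoise one at (303,302) are decoys on the bench. The tin is at (304,88), the plane at (250,128) and the bottle at (370,218). I'll enlarge the area around the frame.

Run:
```python
import cv2
im=cv2.imread("pics/top0.png")
cv2.imwrite("pics/top0c.png",cv2.resize(im[85:265,200:400],None,fx=4,fy=4*0.83*1,interpolation=cv2.INTER_CUBIC)[:600]) if 0 else cv2.imwrite("pics/top0c.png",cv2.resize(im[90:265,203:399],(784,700),interpolation=cv2.INTER_CUBIC)[:600])
im=cv2.imread("pics/scene0.png")
cv2.imwrite("pics/scene0c.png",cv2.resize(im[190:340,180:380],(800,600),interpolation=cv2.INTER_CUBIC))
```

```text
(no output)
```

View pics/top0c.png

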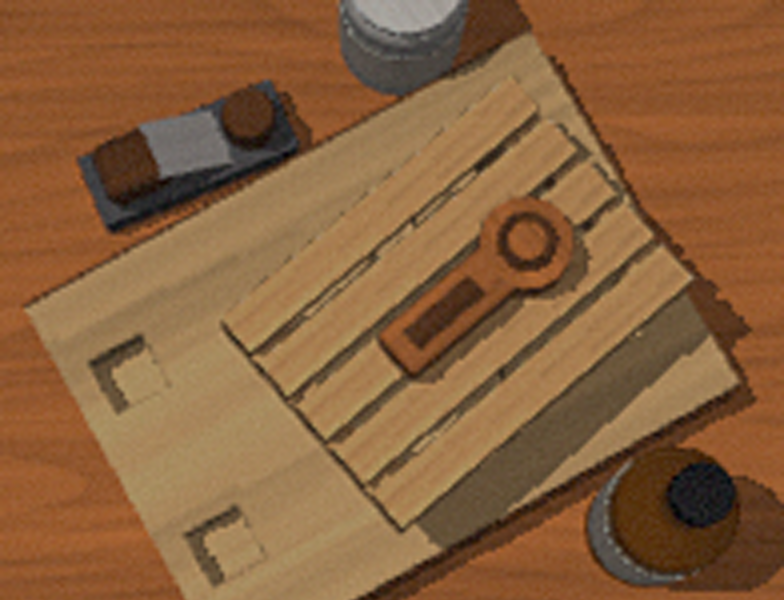

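View pics/scene0c.png

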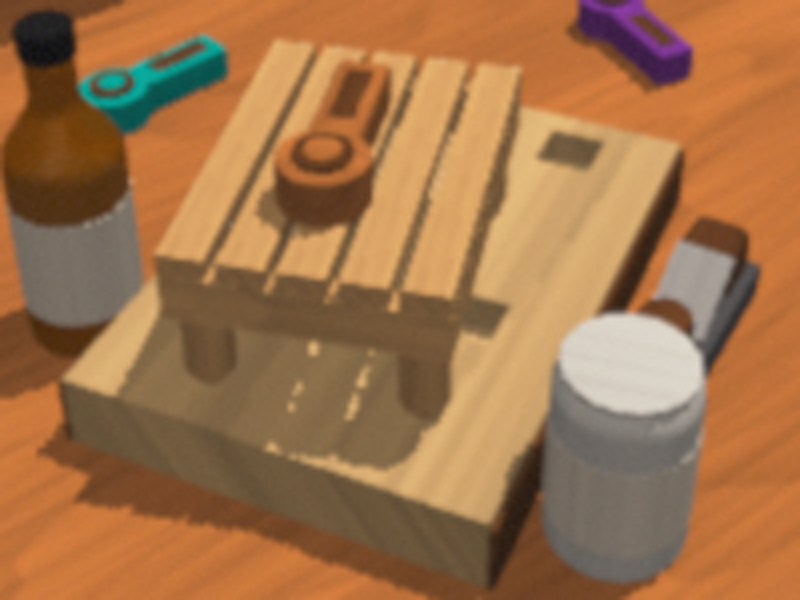

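```bash
cat > h.py <<'E'
import numpy as np,cv2
from scipy.optimize import least_squares
from rig import ctrl,capture,camera_info
def proj(X,c):
    Y=np.asarray(X)@c["R"].T+c["t"];p=Y@c["mtx"].T;return p[:,:2]/p[:,2:]
def ray(uv,z,c):
    d=c["R"].T@np.linalg.inv(c["mtx"])@np.array([uv[0],uv[1],1.]);o=-c["R"].T@c["t"]
    return o+d*(z-o[2])/d[2]
def place(q,P):
    a=q[2];R=np.array([[np.cos(a),-np.sin(a)],[np.sin(a),np.cos(a)]]);return np.c_[P[:,:2]@R.T+q[:2],P[:,2]]
def fit(P,uv,c,q0):
    P=np.array(P,float);uv=np.array(uv,float)
    r=least_squares(lambda q:(proj(place(q,P),c)-uv).ravel(),q0);return r.x,r.fun.reshape(-1,2)
def inl(q,p): # world xy -> in frame q
    a=q[2];d=np.array(p[:2])-q[:2];return np.array([[np.cos(a),np.sin(a)],[-np.sin(a),np.cos(a)]])@d
E
python3 - <<'E'
from h import *
c=camera_info("top")
o=lambda x,y:(203+x/4,90+y/4)
z=.04
L=[(-.105,.105,z),(.19,.105,z),(.19,-.105,z)]
# +x towards image upper right; y left of that = up-left
uvL=[o(25,308),o(525,32),o(742,382)]
s=[(-.09,.035),(-.06,.035)]
uvL+=[o(90,362),o(185,540)];L+=[(-.09,.065,z),(-.09,-.035,z)]
uvL+=[o(137,335),o(237,508)];L+=[(-.06,.065,z),(-.06,-.035,z)]
q0=[.5,0,-.5]
q,r=fit(L,uvL,c,q0);print("lower",q,r.round(1).tolist())
U=[(-.09,.065,.12),(.09,.065,.12),(.09,-.065,.12),(-.09,-.065,.12)]
u,r=fit(U,[o(225,325),o(515,80),o(690,283),o(400,530)],c,q0);print("upper",u,r.round(1).tolist())
print("rel",inl(q,u),u[2]-q[2])
for n,uv,z in(("tin",(304.5,81),.1),("bottle",(378,213),.18),("plane",(251,128),.03),("scroll",(325,160),.14)):
    p=ray(uv,z,c);print(n,p,inl(q,p))
E
```

```text
lower [ 0.56454337 -0.02167226 -1.08291054] [[-0.3, 0.8], [0.8, -0.3], [-0.6, 0.1], [-0.5, 0.6], [-0.1, -0.9], [0.7, 0.1], [0.0, -0.3]]
upper [ 0.58983939 -0.09346019 -0.89645737] [[-1.2, -0.9], [-0.7, -0.5], [1.4, 0.3], [0.5, 0.9]]
rel [ 0.07526989 -0.01130664] 0.18645316135487677
tin [ 0.76165605 -0.07595173  0.1       ] [0.14034488 0.14867072]
bottle [ 0.49202945 -0.19048965  0.18      ] [ 0.11512919 -0.14318816]
plane [0.6906784  0.03404664 0.03      ] [0.00990904 0.13753709]
scroll [ 0.59612504 -0.10621427  0.14      ] [ 0.08948235 -0.01173295]
```

Fit: the frame sits about +75 mm in x, −11 mm in y and +0.19 rad off the seat, which agrees with the limits given. Its top is at 120 mm, and the brown scroll on it is the real one.

Plan: push the frame's +x end face with both half-open fingers, jaw line along the lower frame's y, to square it and bring it near. Then correct y with a side push, and finish with an end push until it drops.

```bash
cat >> h.py <<'E'
LQ=np.array([0.5645,-0.0217,-1.083])
from scipy.spatial.transform import Rotation as Ro
def st():
    s=ctrl.sense();l=inl(LQ,s["ee_pos"]);print("t %.2f"%s["clock"],"lower xy mm",(l*1e3).round(1),"z",(s["ee_pos"][2]*1e3).round(1),"relyaw",(s["ee_rot"][2]-LQ[2]).round(3),"rp",s["ee_rot"][:2].round(4),"F",s["ft_force"].round(1),"op",round(s["opening"],2));return s
def mv(x,y,z,relyaw): # mm in lower frame
    s=st();w=place(LQ,np.array([[x/1e3,y/1e3,z/1e3]]))[0]
    R=Ro.from_euler("xyz",s["ee_rot"]);d=R.inv().apply(w-s["ee_pos"])*1e3
    rv=(R.inv()*Ro.from_euler("xyz",[np.pi,0,LQ[2]+relyaw])).as_rotvec()
    print("slide",d.round(1),"rot",rv.round(4),"world",w.round(3))
E
python3 -c "
from h import *
mv(205,-3,225,np.pi/2)"
```

```text
t 0.10 lower xy mm [ 265.2 -513.7] z 218.4 relyaw -0.046 rp [-3.1414e+00  2.0000e-03] F [-0.3  0.  -0.2] op 1.0
slide [ -83.6 -507.4   -6.3] rot [-1.7000e-03  1.4000e-03 -1.6168e+00] world [ 0.658 -0.204  0.225]
```

>>> play_rows:
  slide:
    - [-7, -40, -2]
    - [-14, -80, -4]
    - [-21, -120, -6]
    - [-28, -160, -6]
    - [-35, -200, -6]
  rotation:
    - [0, 0, 0]
    - [0, 0, 0]
    - [0, 0, 0]
    - [0, 0, 0]
    - [0, 0, 0]
  claw: 0.6

```text
clock: 0.52
ee_pos: [0.4021, -0.3787, 0.2252]
ee_rot: [3.141, 0.0, -1.13]
ft_force: [0.5, -0.4, -1.4]
opening: 0.681
```

>>> play_rows:
  slide:
    - [-7, -40, 0]
    - [-14, -80, 0]
    - [-21, -120, 0]
    - [-28, -160, 0]
    - [-35, -200, 0]
  rotation:
    - [0, 0, 0]
    - [0, 0, 0]
    - [0, 0, 0]
    - [0, 0, 0]
    - [0, 0, 0]

```text
clock: 0.93
ee_pos: [0.568, -0.2612, 0.2248]
ee_rot: [3.141, 0.001, -1.129]
ft_force: [-0.4, -0.4, 0.3]
opening: 0.599
```

>>> play_rows:
  slide:
    - [-5, -36, 0]
    - [-10, -72, 0]
    - [-14, -107, 0]
    - [-14, -107, 0]
    - [-14, -107, 0]
  rotation:
    - [0, 0, -0.11]
    - [0, 0, -0.22]
    - [0, 0, -0.33]
    - [0, 0, -0.44]
    - [0, 0, -0.55]

```text
clock: 1.35
ee_pos: [0.6589, -0.2023, 0.223]
ee_rot: [3.141, 0.003, -0.57]
ft_force: [-0.4, 0.2, 0.4]
opening: 0.6
```

>>> play_rows:
  slide:
    - [0, 0, 0]
    - [0, 0, 0]
    - [0, 0, 0]
    - [0, 0, 0]
    - [0, 0, 0]
  rotation:
    - [0, 0, -0.11]
    - [0, 0, -0.22]
    - [0, 0, -0.33]
    - [0, 0, -0.44]
    - [0, 0, -0.55]

```text
clock: 1.77
ee_pos: [0.6574, -0.2044, 0.2245]
ee_rot: [-3.141, 0.002, -0.023]
ft_force: [0.2, 0.4, 0.0]
opening: 0.598
```

>>> play_rows:
  slide:
    - [0, 0, 0]
    - [0, 0, 0]
    - [0, 0, 0]
    - [0, 0, 0]
    - [0, 0, 0]
  rotation:
    - [0, 0, -0.11]
    - [0, 0, -0.22]
    - [0, 0, -0.33]
    - [0, 0, -0.44]
    - [0, 0, -0.517]

```text
clock: 2.18
ee_pos: [0.6573, -0.2044, 0.2245]
ee_rot: [-3.14, 0.001, 0.493]
ft_force: [0.3, -0.1, 0.0]
opening: 0.597
```

```bash
python3 -c "
from h import *
mv(205,-3,107,np.pi/2)
for n in ('wrist','top'):
  im=capture(n);cv2.imwrite('pics/%s1.png'%n,im[:,:,::-1])"
```

```text
t 2.18 lower xy mm [204.9  -3.6] z 224.5 relyaw 1.576 rp [-3.1404e+00  1.1000e-03] F [ 0.3 -0.1  0. ] op 0.6
slide [  0.8   0.3 117.5] rot [-0.0012  0.0011  0.0051] world [ 0.658 -0.204  0.107]
```

View pics/wrist1.png

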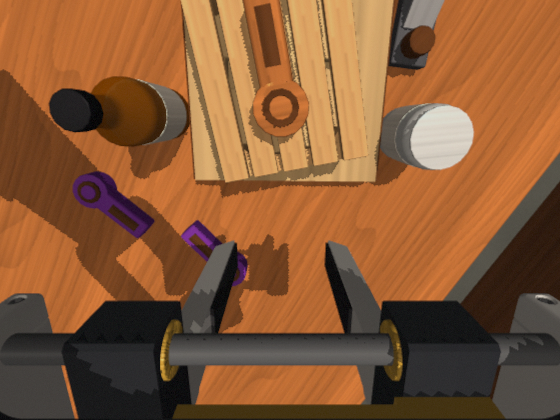

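View pics/top1.png

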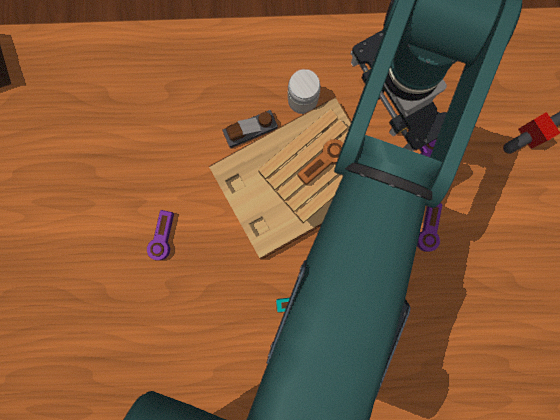

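The wrist view shows both fingers clear beyond the frame's end (edge around row 165–180), with the bottle on the left, the tin on the right, and the scroll upright at (280,105). I'm lowering to push height.

>>> play_rows:
  slide:
    - [0, 0, 25]
    - [0, 0, 55]
    - [0, 0, 85]
    - [0, 0, 110]
    - [0, 0, 118]
  rotation:
    - [0, 0, 0.001]
    - [0, 0, 0.002]
    - [0, 0, 0.003]
    - [0, 0, 0.004]
    - [0, 0, 0.005]

```text
clock: 2.7
ee_pos: [0.6547, -0.2034, 0.1011]
ee_rot: [-3.134, 0.007, 0.481]
ft_force: [0.2, 0.6, -0.6]
opening: 0.601
```

```bash
python3 -c "
from h import *
mv(150,-3,107,np.pi/2)
im=capture('wrist');cv2.imwrite('pics/wrist2.png',im[:,:,::-1])"
```

```text
t 2.70 lower xy mm [202.8  -5.5] z 101.1 relyaw 1.564 rp [-3.1341  0.0065] F [ 0.2  0.6 -0.6] op 0.6
slide [  2.1 -52.8  -5.5] rot [-0.0075  0.0065 -0.0069] world [ 0.632 -0.156  0.107]
```

View pics/wrist2.png

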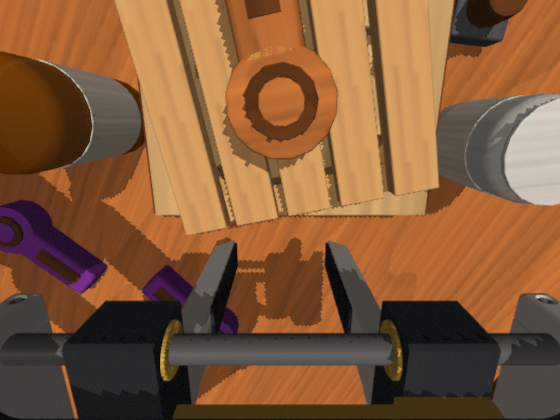

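>>> play_rows:
  slide:
    - [0.5, -4, -2]
    - [1, -8, -4]
    - [2, -12, -5]
    - [2, -15, -5]
    - [2, -18, -5]
  rotation:
    - [-0.002, 0.002, -0.002]
    - [-0.004, 0.004, -0.004]
    - [-0.007, 0.006, -0.006]
    - [-0.007, 0.006, -0.006]
    - [-0.007, 0.006, -0.006]

```text
clock: 3.17
ee_pos: [0.6518, -0.1874, 0.1149]
ee_rot: [3.132, -0.009, 0.489]
ft_force: [-0.2, 0.3, -0.5]
opening: 0.601
```

>>> play_rows:
  slide:
    - [0, -3, 0]
    - [0, -6, 0]
    - [0, -9, 0]
    - [0, -12, 0]
    - [0, -15, 0]
  rotation:
    - [0, 0, 0]
    - [0, 0, 0]
    - [0, 0, 0]
    - [0, 0, 0]
    - [0, 0, 0]

```text
clock: 3.58
ee_pos: [0.6444, -0.1752, 0.1134]
ee_rot: [3.132, -0.007, 0.489]
ft_force: [1.5, -2.5, 3.1]
opening: 0.601
```

>>> play_rows:
  slide:
    - [0, -3, 0]
    - [0, -6, 0]
    - [0, -9, 0]
    - [0, -12, 0]
    - [0, -15, 0]
  rotation:
    - [0, 0, 0]
    - [0, 0, 0]
    - [0, 0, 0]
    - [0, 0, 0]
    - [0, 0, 0]

```text
clock: 4.0
ee_pos: [0.6367, -0.161, 0.1122]
ee_rot: [3.134, -0.006, 0.489]
ft_force: [2.3, -3.4, 2.0]
opening: 0.601
```

```bash
python3 -c "
from h import *
mv(125,-3,107,np.pi/2)
im=capture('wrist');cv2.imwrite('pics/wrist3.png',im[:,:,::-1])
st()"
```

```text
t 4.00 lower xy mm [156.8  -1.5] z 112.2 relyaw 1.572 rp [ 3.1345 -0.0057] F [ 2.3 -3.4  2. ] op 0.6
slide [ -1.5 -31.9   5. ] rot [ 0.0071 -0.0057  0.0012] world [ 0.62  -0.134  0.107]
t 4.05 lower xy mm [156.   -1.4] z 112.1 relyaw 1.572 rp [ 3.1356 -0.0056] F [ 1.  -3.4  1.6] op 0.6
```

View pics/wrist3.png

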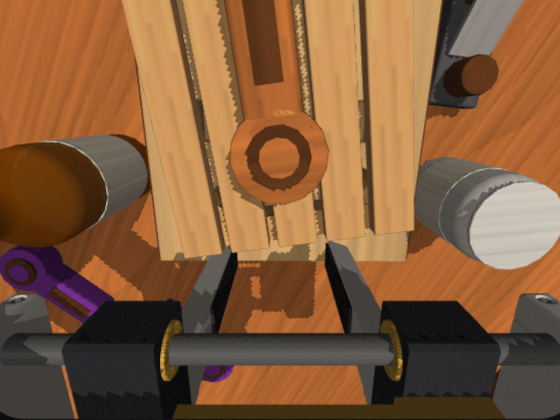

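The left finger is in contact and the frame is turning straight (remaining tilt small); the scroll hasn't moved on the slats. I'm pushing on.

>>> play_rows:
  slide:
    - [0, -3, 1]
    - [0, -6, 2]
    - [0, -9, 3]
    - [0, -12, 4]
    - [0, -15, 4]
  rotation:
    - [0.001, -0.001, 0]
    - [0.003, -0.002, 0]
    - [0.005, -0.004, 0]
    - [0.006, -0.005, 0]
    - [0.006, -0.005, 0]

```text
clock: 4.47
ee_pos: [0.6296, -0.1476, 0.1077]
ee_rot: [3.141, -0.0, 0.489]
ft_force: [1.9, -3.6, 2.5]
opening: 0.601
```

>>> play_rows:
  slide:
    - [0, -3, 0]
    - [0, -6, 0]
    - [0, -9, 0]
    - [0, -12, 0]
    - [0, -14, 0]
  rotation:
    - [0, 0, 0]
    - [0, 0, 0]
    - [0, 0, 0]
    - [0, 0, 0]
    - [0, 0, 0]

```text
clock: 4.88
ee_pos: [0.6228, -0.1349, 0.1077]
ee_rot: [3.142, -0.0, 0.489]
ft_force: [1.1, -3.7, 0.8]
opening: 0.605
```

```bash
python3 -c "
from h import *
st()
im=capture('wrist');cv2.imwrite('pics/wrist4.png',im[:,:,::-1])
im=capture('scene');cv2.imwrite('pics/scene4.png',cv2.resize(im[180:340,170:380,::-1],(787,600)))
st()"
```

```text
t 4.88 lower xy mm [127.3  -1.5] z 107.7 relyaw 1.572 rp [ 3.1416e+00 -5.0000e-04] F [ 1.1 -3.7  0.8] op 0.6
t 4.98 lower xy mm [127.   -1.5] z 107.7 relyaw 1.572 rp [-3.1407e+00 -4.0000e-04] F [ 0.8 -0.1 -0. ] op 0.6
```

View pics/wrist4.png

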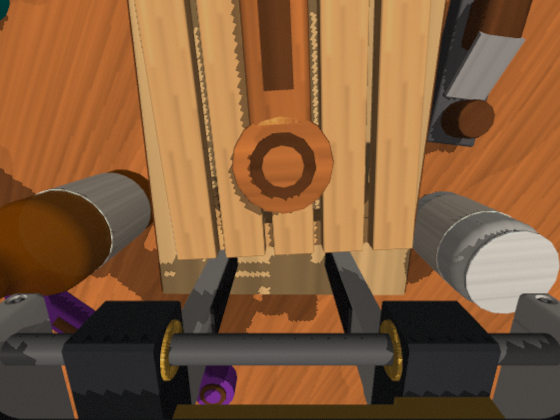

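View pics/scene4.png

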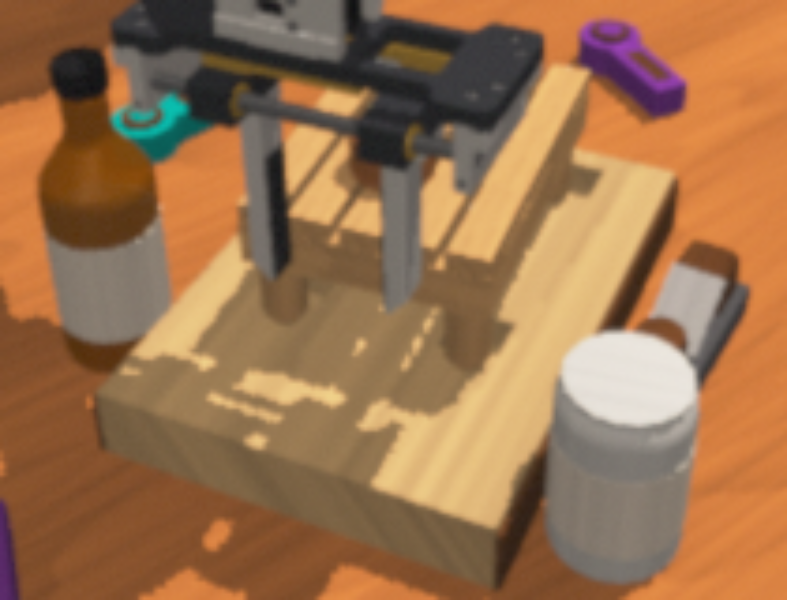

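```bash
python3 -c "
from h import *
im=cv2.imread('pics/wrist4.png');cv2.imwrite('pics/w4c.png',cv2.resize(im[180:310,130:450],(800,325),interpolation=cv2.INTER_CUBIC))
c=camera_info('wrist')
for uv,z in (((163,260),.12),((412,247),.12),((160,292),.04),((407,290),.04)):
  print(inl(LQ,ray(uv,z,c))*1e3)"
```

```text
[118.1284981  -66.75493479]
[110.12860143  69.64745222]
[ 188.00461025 -106.66873145]
[185.67660971 107.80612454]
```

View pics/w4c.png

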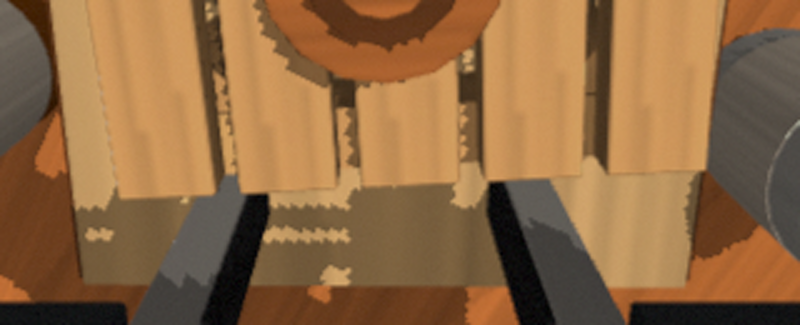

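```bash
python3 -c "
from h import *
c=camera_info('wrist')
for uv,z in (((178,259),.12),((412,249),.12),((163,294),.04),((405,294.5),.04)):
  print(inl(LQ,ray(uv,z,c))*1e3)"
```

```text
[117.50928391 -58.42168614]
[111.31090339  69.79492079]
[ 189.97971455 -104.2762707 ]
[190.12423467 106.59655954]
```

>>> play_rows:
  slide:
    - [0, -1.5, 0]
    - [0, -3, 0]
    - [0, -4.5, 0]
    - [0, -6, 0]
    - [0, -6, 0]
  rotation:
    - [0, 0, 0]
    - [0, 0, 0]
    - [0, 0, 0]
    - [0, 0, 0]
    - [0, 0, 0]

```text
clock: 5.4
ee_pos: [0.6201, -0.1297, 0.1078]
ee_rot: [-3.141, -0.001, 0.489]
ft_force: [0.2, -1.3, -0.9]
opening: 0.601
```

```bash
python3 -c "
from h import *
st()
im=capture('wrist')[:,:,::-1];cv2.imwrite('pics/w5c.png',cv2.resize(im[190:320,130:450],(800,325),interpolation=cv2.INTER_CUBIC))
"
```

```text
t 5.40 lower xy mm [121.5  -1.5] z 107.8 relyaw 1.572 rp [-3.1414e+00 -5.0000e-04] F [ 0.2 -1.3 -0.9] op 0.6
```

View pics/w5c.png

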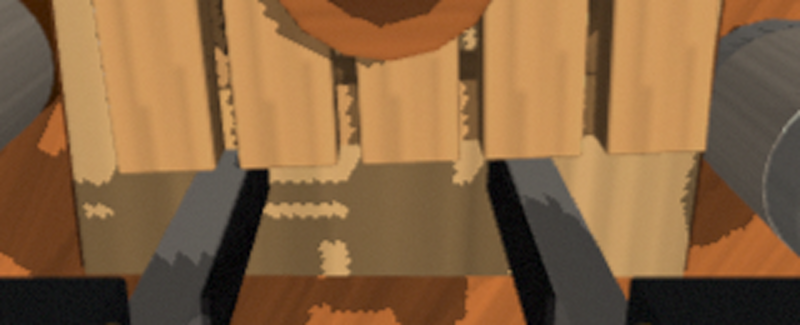

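```bash
cat >> h.py <<'E'
def end(uvs,zs=.12):
    c=camera_info('wrist');a,b=[inl(LQ,ray(u,zs,c))*1e3 for u in uvs]
    d=b-a;yaw=np.arctan2(-d[0],d[1]);m=(a+b)/2-90*np.array([np.cos(yaw),np.sin(yaw)])
    print("ends",a.round(1),b.round(1),"yaw",yaw.round(3),"centre",m.round(1))
E
python3 -c "
from h import *
end([(178,259.2),(412.4,250.8)])
end([(163.2,300),(404.8,299.8)],.04)"
```

```text
ends [112.1 -58.4] [106.9  70.2] yaw 0.041 centre [19.6  2.2]
ends [ 190.5 -104.8] [190.  107.1] yaw 0.002 centre [100.3   0.9]
```

>>> play_rows:
  slide:
    - [0, -1, 0]
    - [0, -2, 0]
    - [0, -3, 0]
    - [0, -4, 0]
    - [0, -5, 0]
  rotation:
    - [0, 0, 0.012]
    - [0, 0, 0.024]
    - [0, 0, 0.036]
    - [0, 0, 0.042]
    - [0, 0, 0.042]

```text
clock: 5.87
ee_pos: [0.6181, -0.1257, 0.108]
ee_rot: [3.141, -0.001, 0.447]
ft_force: [0.7, -1.3, -1.9]
opening: 0.601
```

```bash
python3 -c "
from h import *
st()
im=capture('wrist')[:,:,::-1];cv2.imwrite('pics/w6c.png',cv2.resize(im[190:320,130:450],(800,325),interpolation=cv2.INTER_CUBIC))
"
```

```text
t 5.87 lower xy mm [117.   -1.4] z 108.0 relyaw 1.53 rp [ 3.1408e+00 -1.0000e-03] F [ 0.7 -1.3 -1.9] op 0.6
```

View pics/w6c.png

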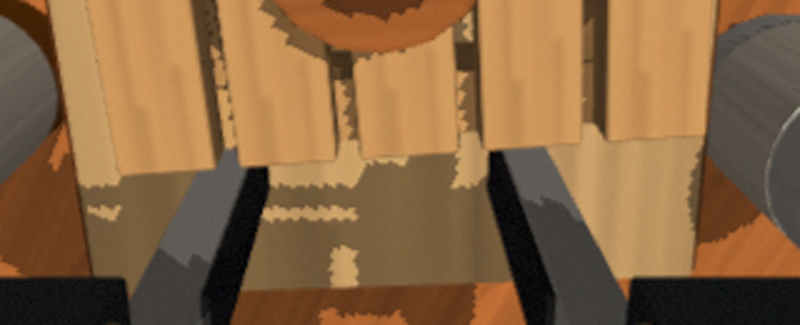

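```bash
python3 -c "
from h import *
end([(178,260),(412.4,244.4)])
end([(168,308),(406.5,297)],.04)"
```

```text
ends [105.6 -58.1] [101.6  70.6] yaw 0.032 centre [13.6  3.4]
ends [ 190.  -104.6] [187.4 105.7] yaw 0.012 centre [98.7 -0.6]
```

Yaw is still about +0.03 rad and y is about +2.5 mm. I'll square it with a two-finger push on the +y side, so first back off, rise and go round.

>>> play_rows:
  slide:
    - [0, 8, 0]
    - [0, 16, -3]
    - [0, 16, -35]
    - [0, 16, -68]
    - [0, 16, -98]
  rotation:
    - [0, 0, 0]
    - [0, 0, 0]
    - [0, 0, 0]
    - [0, 0, 0]
    - [0, 0, 0]

```text
clock: 6.33
ee_pos: [0.625, -0.1407, 0.2076]
ee_rot: [3.141, -0.001, 0.446]
ft_force: [-0.2, 0.1, 0.4]
opening: 0.596
```

>>> play_rows:
  slide:
    - [0, 0, 0]
    - [0, 0, 0]
    - [0, 0, 0]
    - [0, 0, 0]
    - [0, 0, 0]
  rotation:
    - [0, 0, -0.11]
    - [0, 0, -0.22]
    - [0, 0, -0.33]
    - [0, 0, -0.44]
    - [0, 0, -0.55]

```text
clock: 6.75
ee_pos: [0.6253, -0.1407, 0.2067]
ee_rot: [3.14, -0.001, 1.002]
ft_force: [0.5, 0.3, -0.4]
opening: 0.602
```

>>> play_rows:
  slide:
    - [0, 0, 0]
    - [0, 0, 0]
    - [0, 0, 0]
    - [0, 0, 0]
    - [0, 0, 0]
  rotation:
    - [0, 0, -0.11]
    - [0, 0, -0.22]
    - [0, 0, -0.33]
    - [0, 0, -0.44]
    - [0, 0, -0.55]

```text
clock: 7.17
ee_pos: [0.6252, -0.1407, 0.2066]
ee_rot: [3.14, 0.0, 1.552]
ft_force: [0.6, 0.0, -0.6]
opening: 0.602
```

>>> play_rows:
  slide:
    - [0, 0, 0]
    - [0, 0, 0]
    - [0, 0, 0]
    - [0, 0, 0]
    - [0, 0, 0]
  rotation:
    - [0, 0, -0.11]
    - [0, 0, -0.22]
    - [0, 0, -0.33]
    - [0, 0, -0.44]
    - [0, 0, -0.51]

```text
clock: 7.58
ee_pos: [0.6253, -0.1407, 0.2066]
ee_rot: [3.14, 0.001, 2.061]
ft_force: [0.8, -0.8, -0.7]
opening: 0.6
```

```bash
python3 -c "
from h import *
mv(13,105,205,np.pi)
im=capture('wrist')[:,:,::-1];cv2.imwrite('pics/w7.png',im)
im=capture('scene')[:,:,::-1];cv2.imwrite('pics/s7.png',cv2.resize(im[180:340,170:380],(787,600)))
"
```

```text
t 7.58 lower xy mm [133.6  -2.1] z 206.6 relyaw 3.144 rp [3.14e+00 9.00e-04] F [ 0.8 -0.8 -0.7] op 0.6
slide [120.3 107.4   1.7] rot [0.0016 0.0009 0.0029] world [0.663 0.016 0.205]
```

View pics/w7.png

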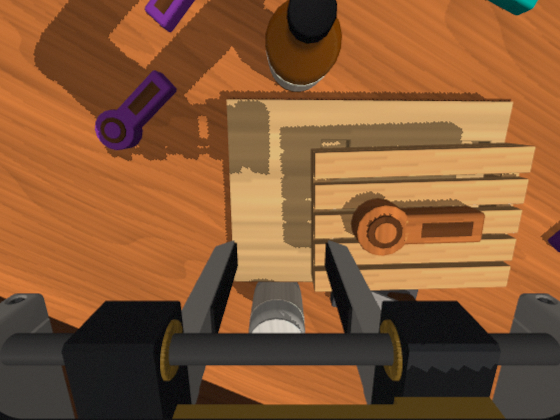

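View pics/s7.png

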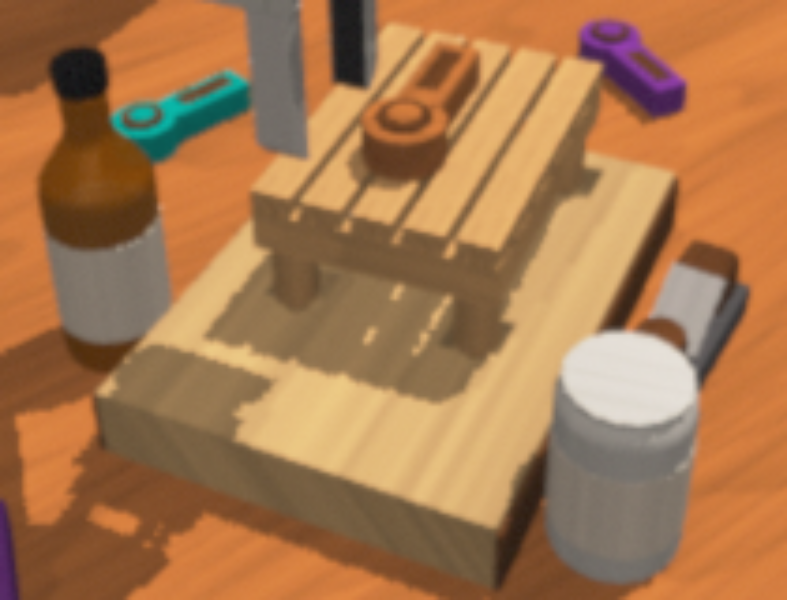

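```bash
python3 -c "
from h import *
im=cv2.imread('pics/w7.png');cv2.imwrite('pics/w7c.png',cv2.resize(im[90:300,215:545],(786,500),interpolation=cv2.INTER_CUBIC))
c=camera_info('wrist')
z=.12
U=[(.09,-.065,z),(-.09,-.065,z),(-.09,.065,z),(.09,.065,z)]
u,r=fit(U,[(313,150),(533,147),(508,286),(315,290)],c,LQ);print(inl(LQ,u)*1e3,u[2]-LQ[2],r.round(1).tolist())
print(proj(place(LQ,np.array([(.19,-.105,.04),(-.105,-.105,.04),(.19,.105,.04)])),c))
"
```

```text
[14.67650911  2.6316565 ] 0.02711748401372449 [[0.7, 1.3], [2.4, -2.2], [-2.0, 0.2], [-1.6, 1.2]]
[[225.38562972  98.66454339]
 [512.97381884  98.00035629]
 [234.76938559 280.68457509]]
```

View pics/w7c.png

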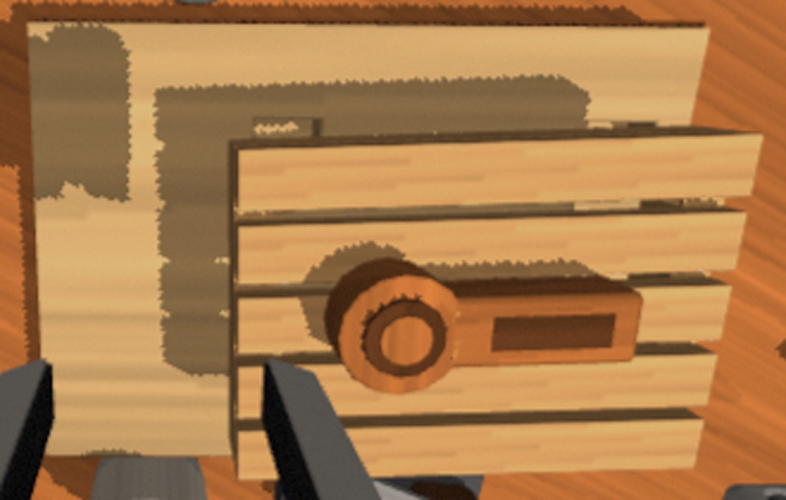

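```bash
python3 -c "
from h import *
c=camera_info('wrist')
z=.12
U=[(.09,-.065,z),(-.09,-.065,z),(-.09,.065,z),(.09,.065,z)]
u,r=fit(U,[(315,153.4),(535.4,146.3),(506,286.1),(315.8,291.6)],c,LQ);print(inl(LQ,u)*1e3,u[2]-LQ[2],r.round(1).tolist())
z=.04
L=[(.19,-.105,z),(-.105,-.105,z),(.19,.105,z)]
u,r=fit(L,[(226.8,99.7),(512.4,101.8),(231.5,282)],c,LQ);print(inl(LQ,u)*1e3,u[2]-LQ[2],r.round(1).tolist())
"
```

```text
[13.76325412  3.67345229] 0.030011267255859675 [[-0.5, -0.4], [0.7, -0.6], [1.0, 0.9], [-1.2, 0.8]]
[1.02281335 3.11841884] -0.012433650346109104 [[-1.1, -0.2], [-0.1, 0.8], [1.4, -0.8]]
```

>>> play_rows:
  slide:
    - [0, 36, 0]
    - [20, 72, 0]
    - [52, 100, 0]
    - [88, 107, 0]
    - [120, 107, 1]
  rotation:
    - [0, 0, 0]
    - [0, 0, 0]
    - [0, 0, 0]
    - [0, 0, 0.001]
    - [0, 0, 0.002]

```text
clock: 8.1
ee_pos: [0.6644, 0.0185, 0.2041]
ee_rot: [3.141, -0.0, 2.054]
ft_force: [-0.5, 0.7, 0.2]
opening: 0.599
```

>>> play_rows:
  slide:
    - [0, 0, 30]
    - [0, 0, 60]
    - [0, 0, 85]
    - [0, 0, 96]
    - [0, 0, 97]
  rotation:
    - [0, 0, 0]
    - [0, 0, 0]
    - [0, 0, 0]
    - [0, 0, 0]
    - [0, 0, 0]

```text
clock: 8.52
ee_pos: [0.6617, 0.0158, 0.1043]
ee_rot: [-3.137, -0.003, 2.054]
ft_force: [-1.5, -0.7, -0.2]
opening: 0.6
```

```bash
python3 -c "
from h import *
im=capture('wrist')[:,:,::-1];cv2.imwrite('pics/w8.png',im)
mv(13,78,107,np.pi)
"
```

```text
t 8.57 lower xy mm [ 13.2 104.4] z 106.6 relyaw 3.137 rp [-3.1399e+00 -7.0000e-04] F [-0.4 -0.1  0.8] op 0.6
slide [  0.1 -26.4  -0.3] rot [-0.0017 -0.0007 -0.005 ] world [0.639 0.003 0.107]
```

View pics/w8.png

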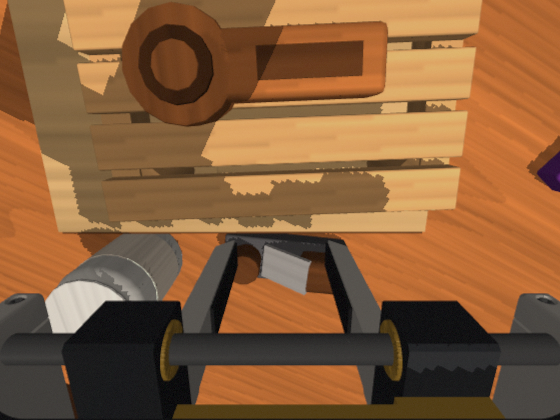

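>>> play_rows:
  slide:
    - [0, -5, 0]
    - [0, -10, 0]
    - [0, -14, 0]
    - [0, -17, 0]
    - [0, -20, 0]
  rotation:
    - [0, 0, -0.001]
    - [0, 0, -0.002]
    - [0, 0, -0.003]
    - [0, 0, -0.004]
    - [0, 0, -0.004]

```text
clock: 8.98
ee_pos: [0.646, 0.0061, 0.1095]
ee_rot: [3.139, 0.002, 2.059]
ft_force: [-0.2, 0.8, 0.3]
opening: 0.602
```

>>> play_rows:
  slide:
    - [0, -1.5, 0]
    - [0, -3, 0]
    - [0, -4.5, 0]
    - [0, -6, 0]
    - [0, -6, 0]
  rotation:
    - [0, 0, 0]
    - [0, 0, 0]
    - [0, 0, 0]
    - [0, 0, 0]
    - [0, 0, 0]

```text
clock: 9.4
ee_pos: [0.6405, 0.0037, 0.1081]
ee_rot: [3.141, 0.001, 2.059]
ft_force: [-0.1, 0.1, -0.6]
opening: 0.603
```

```bash
python3 -c "
from h import *
im=capture('wrist')[:,:,::-1];cv2.imwrite('pics/w9.png',im)
cv2.imwrite('pics/w9c.png',cv2.resize(im[210:290,60:460],(800,160),interpolation=cv2.INTER_CUBIC))
mv(13,78,107,np.pi)
"
```

```text
t 9.45 lower xy mm [13.2 79.1] z 108.1 relyaw 3.142 rp [3.1407e+00 1.0000e-03] F [-0.3 -1.  -0.2] op 0.6
slide [ 0.2 -1.1  1.1] rot [0.0009 0.001  0.0004] world [0.639 0.003 0.107]
```

View pics/w9.png

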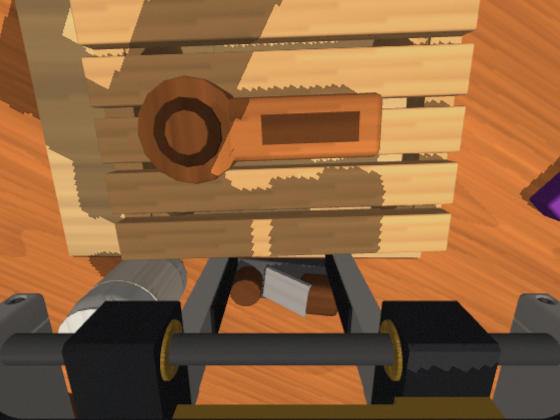

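View pics/w9c.png

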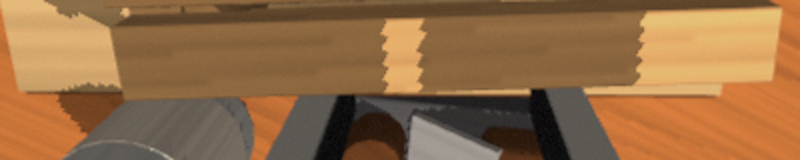

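```bash
cat >> h.py <<'E'
def side(uvs,zs=.12):
    c=camera_info('wrist');a,b=[inl(LQ,ray(u,zs,c))*1e3 for u in uvs] # a=+x corner,b=-x corner
    d=a-b;yaw=np.arctan2(d[1],d[0]);m=(a+b)/2-65*np.array([-np.sin(yaw),np.cos(yaw)])
    print("ends",a.round(1),b.round(1),"yaw",yaw.round(3),"centre",m.round(1))
E
python3 -c "
from h import *
side([(122.5,259),(450,250)])
side([(69.5,256),(420,258)],.04)"
```

```text
ends [100.5  69.5] [-79.6  64.1] yaw 0.03 centre [12.5  1.8]
ends [190.3 106. ] [-104.   107.7] yaw -0.006 centre [42.8 41.9]
```

>>> play_rows:
  slide:
    - [0, -1, 0.5]
    - [0, -2, 1]
    - [0, -3, 1]
    - [0, -3, 1]
    - [0, -3, 1]
  rotation:
    - [0, 0, 0.005]
    - [0, 0, 0.01]
    - [0, 0, 0.015]
    - [0, 0, 0.015]
    - [0, 0, 0.015]

```text
clock: 9.87
ee_pos: [0.6388, 0.0023, 0.1079]
ee_rot: [3.138, 0.002, 2.044]
ft_force: [3.7, 1.9, 2.3]
opening: 0.601
```

```bash
python3 -c "
from h import *
im=capture('wrist')[:,:,::-1];cv2.imwrite('pics/w10.png',im)
cv2.imwrite('pics/w10c.png',cv2.resize(im[210:290,60:460],(800,160),interpolation=cv2.INTER_CUBIC))
st()
"
```

```text
t 9.92 lower xy mm [13.6 76.9] z 107.9 relyaw 3.127 rp [3.1383e+00 2.3000e-03] F [3.7 1.7 2.3] op 0.6
```

View pics/w10c.png

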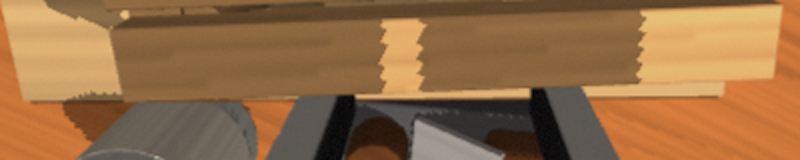

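```bash
python3 -c "
from h import *
side([(121.5,260.5),(449,248.5)])
side([(72,260.5),(421.5,258)],.04)"
```

```text
ends [101.4  67. ] [-78.5  62.3] yaw 0.026 centre [13.2 -0.4]
ends [190.  105.7] [-104.2  107.4] yaw -0.006 centre [42.5 41.5]
```

>>> play_rows:
  slide:
    - [0, -1, 0]
    - [0, -2, 0]
    - [0, -2.5, 0]
    - [0, -2.5, 0]
    - [0, -2.5, 0]
  rotation:
    - [0, 0, 0]
    - [0, 0, 0]
    - [0, 0, 0]
    - [0, 0, 0]
    - [0, 0, 0]

```text
clock: 10.33
ee_pos: [0.6357, 0.0011, 0.1072]
ee_rot: [3.14, 0.001, 2.044]
ft_force: [3.5, 1.1, 2.4]
opening: 0.6
```

```bash
python3 -c "
from h import *
im=capture('wrist')[:,:,::-1];cv2.imwrite('pics/w11.png',im)
cv2.imwrite('pics/w11c.png',cv2.resize(im[210:290,60:460],(800,160),interpolation=cv2.INTER_CUBIC))
st()
"
```

```text
t 10.38 lower xy mm [13.2 73.6] z 107.2 relyaw 3.127 rp [3.1404e+00 1.1000e-03] F [3.9 1.3 2.7] op 0.59
```

View pics/w11c.png

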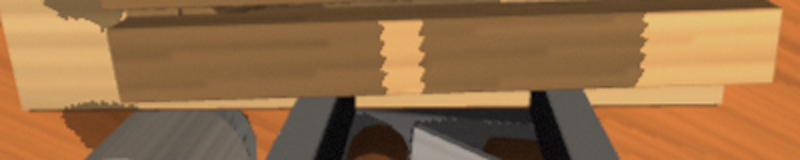

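```bash
python3 -c "
from h import *
side([(119,260.5),(448.5,250)])
side([(71,264),(421,262.5)],.04)"
```

```text
ends [101.9  63.2] [-78.4  59.6] yaw 0.02 centre [13.1 -3.6]
ends [190.3 104.9] [-104.4  107.8] yaw -0.01 centre [42.3 41.3]
```

>>> play_rows:
  slide:
    - [0, 8, 0]
    - [0, 14, -10]
    - [0, 14, -45]
    - [0, 14, -82]
    - [0, 14, -118]
  rotation:
    - [0, 0, 0]
    - [0, 0, 0]
    - [0, 0, 0]
    - [0, 0, 0.05]
    - [0, 0, 0.15]

```text
clock: 10.8
ee_pos: [0.6459, 0.0075, 0.2234]
ee_rot: [-3.134, -0.002, 1.89]
ft_force: [-0.4, 0.0, -0.5]
opening: 0.601
```

>>> play_rows:
  slide:
    - [0, 0, 0]
    - [0, 0, 0]
    - [0, 0, 0]
    - [0, 0, 0]
    - [0, 0, 0]
  rotation:
    - [0, 0, 0.11]
    - [0, 0, 0.22]
    - [0, 0, 0.33]
    - [0, 0, 0.44]
    - [0, 0, 0.55]

```text
clock: 11.22
ee_pos: [0.6464, 0.0074, 0.2229]
ee_rot: [-3.136, 0.002, 1.338]
ft_force: [0.2, -0.0, -0.3]
opening: 0.603
```

>>> play_rows:
  slide:
    - [0, 0, 0]
    - [0, 0, 0]
    - [0, 0, 0]
    - [0, 0, 0]
    - [0, 0, 0]
  rotation:
    - [0, 0, 0.11]
    - [0, 0, 0.22]
    - [0, 0, 0.33]
    - [0, 0, 0.44]
    - [0, 0, 0.55]

```text
clock: 11.63
ee_pos: [0.6464, 0.0074, 0.2228]
ee_rot: [-3.138, 0.005, 0.788]
ft_force: [-0.2, 0.0, -0.1]
opening: 0.599
```

>>> play_rows:
  slide:
    - [0, 0, 0]
    - [0, 0, 0]
    - [0, 0, 0]
    - [0, 0, 0]
    - [0, 0, 0]
  rotation:
    - [0, 0, 0.11]
    - [0, 0, 0.22]
    - [0, 0, 0.33]
    - [0, 0, 0.44]
    - [0, 0, 0.55]

```text
clock: 12.05
ee_pos: [0.6464, 0.0074, 0.2227]
ee_rot: [-3.141, 0.006, 0.238]
ft_force: [-0.9, 0.1, 0.6]
opening: 0.597
```

>>> play_rows:
  slide:
    - [0, 0, 0]
    - [0, 0, 0]
    - [0, 0, 0]
    - [0, 0, 0]
    - [0, 0, 0]
  rotation:
    - [0, 0, 0.11]
    - [0, 0, 0.22]
    - [0, 0, 0.33]
    - [0, 0, 0.44]
    - [0, 0, 0.55]

```text
clock: 12.47
ee_pos: [0.6464, 0.0074, 0.2228]
ee_rot: [3.139, 0.005, -0.312]
ft_force: [-0.3, -0.5, 0.1]
opening: 0.603
```

>>> play_rows:
  slide:
    - [0, 0, 0]
    - [0, 0, 0]
    - [0, 0, 0]
    - [0, 0, 0]
    - [0, 0, 0]
  rotation:
    - [0, 0, 0.11]
    - [0, 0, 0.22]
    - [0, 0, 0.33]
    - [0, 0, 0.44]
    - [0, 0, 0.55]

```text
clock: 12.88
ee_pos: [0.6464, 0.0074, 0.2227]
ee_rot: [3.137, 0.003, -0.862]
ft_force: [1.0, 0.0, -0.1]
opening: 0.598
```

```bash
python3 -c "
from h import *
mv(-12,-110,225,-.045)
"
```

```text
t 12.88 lower xy mm [12.7 86. ] z 222.7 relyaw 0.221 rp [3.1367e+00 3.1000e-03] F [ 1.   0.  -0.1] op 0.6
slide [-67.  185.8  -1.1] rot [0.0053 0.0024 0.2657] world [ 0.462 -0.063  0.225]
```

>>> play_rows:
  slide:
    - [-13, 37, 0]
    - [-26, 74, 0]
    - [-40, 111, 0]
    - [-53, 148, 0]
    - [-67, 186, -1]
  rotation:
    - [0, 0, 0.055]
    - [0, 0, 0.11]
    - [0.005, 0.002, 0.16]
    - [0.005, 0.002, 0.21]
    - [0.005, 0.002, 0.266]

```text
clock: 13.3
ee_pos: [0.4602, -0.0639, 0.2235]
ee_rot: [3.142, 0.002, -1.125]
ft_force: [0.2, -0.3, 0.5]
opening: 0.605
```

```bash
python3 -c "
from h import *
im=capture('wrist')[:,:,::-1];cv2.imwrite('pics/w12.png',im)
mv(-12,-110,107,-.045)
"
```

```text
t 13.35 lower xy mm [ -13.3 -118.4] z 223.4 relyaw -0.047 rp [3.1349e+00 2.5000e-03] F [-4.1 -0.9 -0.9] op 0.6
slide [  1.2  -9.2 116.3] rot [ 0.0067  0.0025 -0.0016] world [ 0.462 -0.063  0.107]
```

View pics/w12.png

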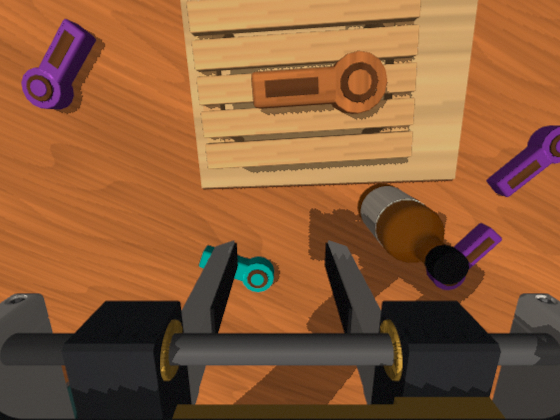

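```bash
python3 -c "
import cv2
im=cv2.imread('pics/w12.png');cv2.imwrite('pics/w12c.png',cv2.resize(im[0:200,175:485],(775,500),interpolation=cv2.INTER_CUBIC))"
```

```text
(no output)
```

View pics/w12c.png

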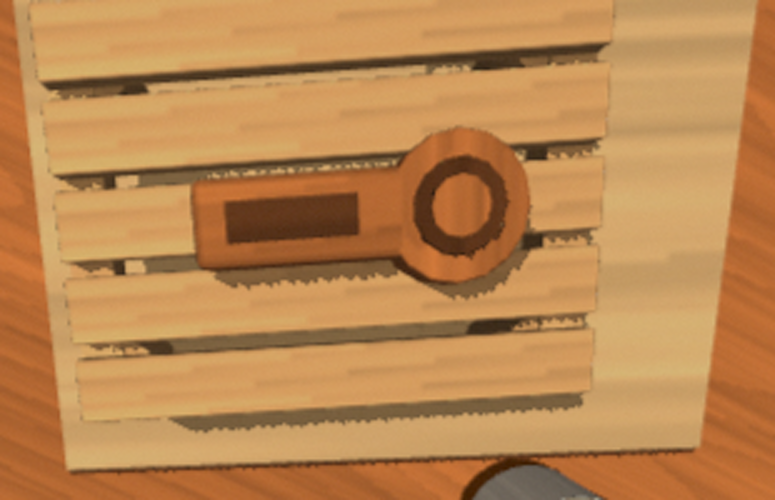

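```bash
python3 -c "
from h import *
c=camera_info('wrist')
o=lambda x,y:(175+x/2.5,y/2.5)
for p,q,z in ((o(80,420),o(592,391),.12),(o(68,470),o(698,447),.04)):
  a=inl(LQ,ray(p,z,c))*1e3;b=inl(LQ,ray(q,z,c))*1e3;d=b-a;print(a,b,d,np.arctan2(d[1],d[0]))
"
```

```text
[-77.24562743 -75.02134863] [102.81075255 -73.11726115] [180.05637998   1.90408748] 0.0105745573124451
[-106.08792333 -110.66128215] [ 187.2247284  -113.15093353] [293.31265173  -2.48965138] -0.008487842503881791
```

>>> play_rows:
  slide:
    - [0, -2, 25]
    - [1, -4, 60]
    - [1, -6, 92]
    - [1, -8, 112]
    - [1, -9, 116]
  rotation:
    - [0, 0, 0]
    - [0.003, 0, 0]
    - [0.006, 0.002, -0.001]
    - [0.006, 0.002, -0.001]
    - [0.006, 0.002, -0.001]

```text
clock: 13.77
ee_pos: [0.4683, -0.0596, 0.1038]
ee_rot: [-3.141, 0.004, -1.121]
ft_force: [-1.2, -0.2, 0.0]
opening: 0.603
```

>>> play_rows:
  slide:
    - [0, -5, 0]
    - [0, -10, 0]
    - [0, -15, 0]
    - [0, -19, 0]
    - [0, -21, 0]
  rotation:
    - [0, 0, 0]
    - [0, 0, 0]
    - [0, 0, 0]
    - [0, 0, 0]
    - [0, 0, 0]

```text
clock: 14.18
ee_pos: [0.4925, -0.0518, 0.1118]
ee_rot: [-3.13, -0.006, -1.12]
ft_force: [-3.7, -1.4, 2.9]
opening: 0.598
```

>>> play_rows:
  slide:
    - [0, -1, 0]
    - [0, -2, 0]
    - [0, -3, 0]
    - [0, -4, 0]
    - [0, -4, 0]
  rotation:
    - [0, 0, 0]
    - [0, 0, 0]
    - [0, 0, 0]
    - [0, 0, 0]
    - [0, 0, 0]

```text
clock: 14.6
ee_pos: [0.4953, -0.0498, 0.1103]
ee_rot: [-3.13, -0.004, -1.121]
ft_force: [-3.3, -0.4, 3.2]
opening: 0.6
```

```bash
python3 -c "
from h import *
mv(-12,-75,107,-.045)
im=capture('wrist')[:,:,::-1];cv2.imwrite('pics/w13.png',im)
cv2.imwrite('pics/w13c.png',cv2.resize(im[200:300,80:480],(800,200),interpolation=cv2.INTER_CUBIC))
"
```

```text
t 14.60 lower xy mm [ -7.6 -74.3] z 110.3 relyaw -0.038 rp [-3.1296 -0.0042] F [-3.3 -0.4  3.2] op 0.6
slide [-4.4  0.9  3.3] rot [-0.012  -0.0042  0.007 ] world [ 0.493 -0.046  0.107]
```

View pics/w13.png

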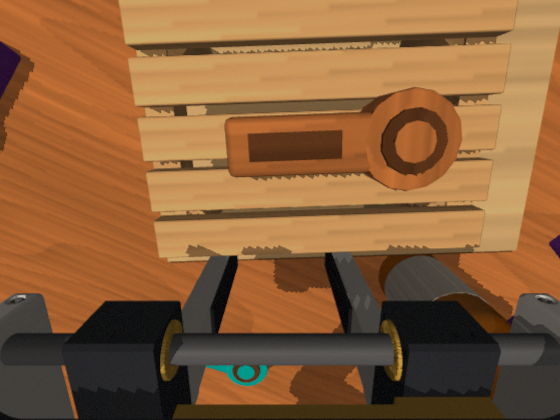

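View pics/w13c.png

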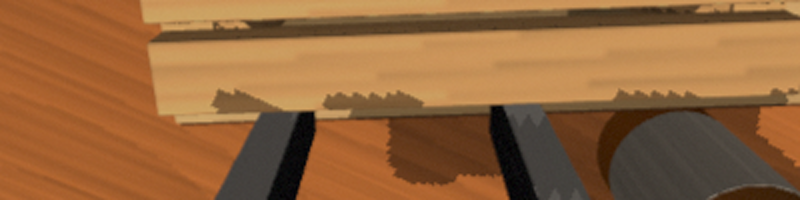

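```bash
python3 -c "
from h import *
im=cv2.imread('pics/w13.png')
cv2.imwrite('pics/w13d.png',cv2.resize(im[220:280,380:540],(800,300),interpolation=cv2.INTER_CUBIC))
c=camera_info('wrist')
for p,q,z in (((159,257.5),(481,246),.12),((168,261.5),(520,249),.04)):
  a=inl(LQ,ray(p,z,c))*1e3;b=inl(LQ,ray(q,z,c))*1e3;d=b-a;print(a,b,d,np.arctan2(d[1],d[0]))
"
```

```text
[-75.5469355  -62.93251927] [103.88181467 -63.03834585] [ 1.79428750e+02 -1.05826582e-01] -0.000589797174755146
[-104.532332   -103.06903549] [ 192.97095329 -103.27545484] [ 2.97503285e+02 -2.06419351e-01] -0.0006938387840925529
```

View pics/w13d.png

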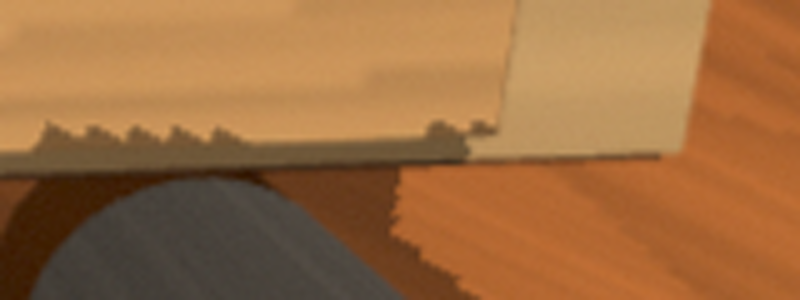

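Frame and deck edges are now parallel (difference ~0.003 rad) and y is within ~0.2 mm, leaving about 13 mm of travel in x. I'm going back to the +x end, using the −0.037 rad tool yaw bias I saw in the earlier pushes.

>>> play_rows:
  slide:
    - [0, 8, 0]
    - [0, 14, -10]
    - [0, 14, -45]
    - [0, 14, -82]
    - [0, 14, -115]
  rotation:
    - [0, 0, 0]
    - [-0.012, -0.004, 0]
    - [-0.012, -0.004, 0]
    - [-0.012, -0.004, 0]
    - [-0.012, -0.004, 0]

```text
clock: 15.07
ee_pos: [0.4814, -0.0559, 0.2263]
ee_rot: [-3.14, -0.0, -1.121]
ft_force: [0.6, 0.5, 0.2]
opening: 0.6
```

>>> play_rows:
  slide:
    - [36, -16, 0]
    - [72, -34, 0]
    - [108, -56, 0]
    - [138, -78, 0]
    - [155, -90, 0]
  rotation:
    - [0, 0, -0.11]
    - [0, 0, -0.22]
    - [0, 0, -0.33]
    - [0, 0, -0.44]
    - [0, 0, -0.55]

```text
clock: 15.48
ee_pos: [0.6325, -0.1587, 0.2236]
ee_rot: [-3.14, -0.002, -0.567]
ft_force: [-1.2, 1.6, 0.1]
opening: 0.598
```

>>> play_rows:
  slide:
    - [0, 0, 0]
    - [0, 0, 0]
    - [0, 0, 0]
    - [0, 0, 0]
    - [0, 0, 0]
  rotation:
    - [0, 0, -0.11]
    - [0, 0, -0.22]
    - [0, 0, -0.33]
    - [0, 0, -0.44]
    - [0, 0, -0.55]

```text
clock: 15.9
ee_pos: [0.6303, -0.1565, 0.2247]
ee_rot: [-3.141, -0.002, -0.016]
ft_force: [0.1, -0.1, -0.3]
opening: 0.604
```

>>> play_rows:
  slide:
    - [0, 0, 0]
    - [0, 0, 0]
    - [0, 0, 0]
    - [0, 0, 0]
    - [0, 0, 0]
  rotation:
    - [0, 0, -0.11]
    - [0, 0, -0.22]
    - [0, 0, -0.33]
    - [0, 0, -0.44]
    - [0, 0, -0.47]

```text
clock: 16.32
ee_pos: [0.6302, -0.1565, 0.2248]
ee_rot: [3.141, -0.002, 0.453]
ft_force: [0.1, -0.3, -0.5]
opening: 0.601
```

```bash
python3 -c "
from h import *
mv(138,1,107,np.pi/2-.037)
im=capture('wrist')[:,:,::-1];cv2.imwrite('pics/w14.png',im)
"
```

```text
t 16.32 lower xy mm [149.8  -5.2] z 224.8 relyaw 1.536 rp [ 3.1411e+00 -1.9000e-03] F [ 0.1 -0.3 -0.5] op 0.6
slide [  5.5 -12.1 117.8] rot [ 0.0005 -0.0019  0.0023] world [ 0.63  -0.143  0.107]
```

View pics/w14.png

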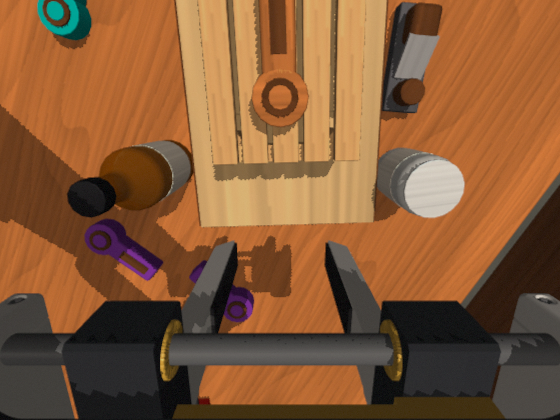

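>>> play_rows:
  slide:
    - [1, 0, 25]
    - [3, 0, 55]
    - [5, 0, 90]
    - [6, 0, 112]
    - [6, 0, 118]
  rotation:
    - [0, 0, 0]
    - [0, 0, 0]
    - [0, 0, 0]
    - [0, -0.002, 0.002]
    - [0, -0.002, 0.002]

```text
clock: 16.78
ee_pos: [0.6326, -0.1528, 0.1009]
ee_rot: [-3.135, 0.008, 0.446]
ft_force: [-0.8, 0.2, -0.7]
opening: 0.601
```

>>> play_rows:
  slide:
    - [0, -5, 0]
    - [0, -10, 0]
    - [0, -15, 0]
    - [0, -20, 0]
    - [0, -25, 0]
  rotation:
    - [0, 0, 0]
    - [0, 0, 0]
    - [0, 0, 0]
    - [0, 0, 0]
    - [0, 0, 0]

```text
clock: 17.2
ee_pos: [0.6253, -0.131, 0.1096]
ee_rot: [3.139, -0.001, 0.447]
ft_force: [-0.3, -0.2, 0.1]
opening: 0.599
```

```bash
python3 -c "
from h import *
mv(103,1,107,np.pi/2-.037)
"
```

```text
t 17.20 lower xy mm [125.1   2.4] z 109.6 relyaw 1.53 rp [ 3.1386e+00 -1.3000e-03] F [-0.3 -0.2  0.1] op 0.6
slide [ -2.3 -22.    2.5] rot [ 0.003  -0.0013 -0.0037] world [ 0.614 -0.112  0.107]
```

>>> play_rows:
  slide:
    - [0, -2, 1]
    - [0, -4, 2]
    - [0, -6, 2]
    - [-0.5, -8, 2]
    - [-0.5, -10, 2]
  rotation:
    - [0, 0, 0]
    - [0, 0, 0]
    - [0, 0, 0]
    - [0, 0, 0]
    - [0, 0, 0]

```text
clock: 17.62
ee_pos: [0.6195, -0.1226, 0.105]
ee_rot: [3.141, 0.002, 0.447]
ft_force: [0.4, -2.4, 0.7]
opening: 0.599
```

>>> play_rows:
  slide:
    - [0, -1.5, 0]
    - [0, -3, 0]
    - [0, -4.5, 0]
    - [0, -6, 0]
    - [-0.3, -7, 0]
  rotation:
    - [0, 0, 0]
    - [0, 0, 0]
    - [0, 0, 0]
    - [0, 0, 0]
    - [0, 0, 0]

```text
clock: 18.03
ee_pos: [0.6161, -0.1157, 0.105]
ee_rot: [-3.141, 0.002, 0.447]
ft_force: [0.4, -0.4, 0.5]
opening: 0.603
```

```bash
python3 -c "
from h import *
im=capture('wrist')[:,:,::-1];cv2.imwrite('pics/w15.png',im)
st()
im=capture('scene')[:,:,::-1];cv2.imwrite('pics/s15.png',cv2.resize(im[180:340,170:380],(787,600)))
"
```

```text
t 18.08 lower xy mm [107.1   1.6] z 105.1 relyaw 1.53 rp [-3.1404e+00  1.7000e-03] F [-0.3  0.2  0.2] op 0.6
```

View pics/w15.png

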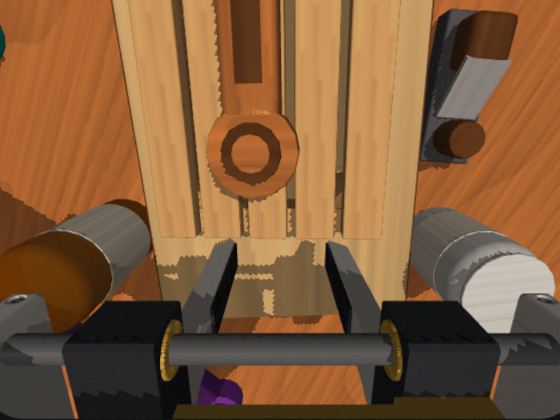

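View pics/s15.png

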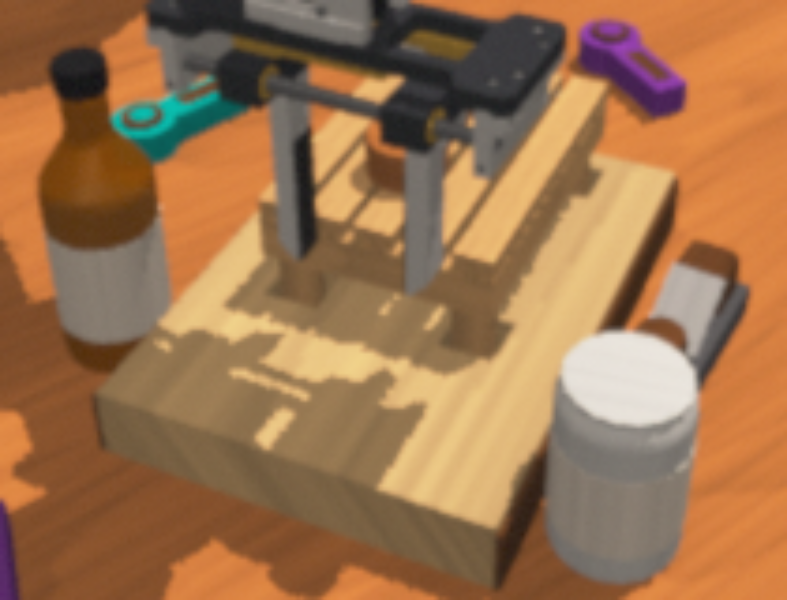

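Force fell to zero and the frame's end now looks narrower in the wrist view (163–380 px against 178–412), so it seems to have dropped. I'll back off and check.

>>> play_rows:
  slide:
    - [0, 6, 0]
    - [0, 14, -5]
    - [0, 16, -40]
    - [0, 16, -75]
    - [0, 16, -105]
  rotation:
    - [0, 0, 0]
    - [0, 0, 0]
    - [0, 0, 0]
    - [0, 0, 0]
    - [0, 0, 0]

```text
clock: 18.55
ee_pos: [0.6238, -0.1316, 0.2122]
ee_rot: [3.141, 0.001, 0.446]
ft_force: [0.3, 0.6, -0.1]
opening: 0.599
```

>>> play_rows:
  slide:
    - [0, 40, -10]
    - [0, 80, -10]
    - [0, 105, -10]
    - [0, 105, -10]
    - [0, 105, -10]
  rotation:
    - [0, 0, 0]
    - [0, 0, 0]
    - [0, 0, 0]
    - [0, 0, 0]
    - [0, 0, 0]

```text
clock: 18.97
ee_pos: [0.6689, -0.2273, 0.2192]
ee_rot: [-3.141, 0.003, 0.445]
ft_force: [0.3, 0.1, -0.2]
opening: 0.598
```

```bash
python3 -c "
from h import *
im=capture('wrist')[:,:,::-1];cv2.imwrite('pics/w16.png',im)
st()
im=capture('scene')[:,:,::-1];cv2.imwrite('pics/s16.png',cv2.resize(im[190:340,180:380],(800,600),interpolation=cv2.INTER_CUBIC))
im=capture('top')[:,:,::-1];cv2.imwrite('pics/t16.png',cv2.resize(im[90:265,203:399],(672,600),interpolation=cv2.INTER_CUBIC))
"
```

```text
t 19.02 lower xy mm [229.3  -3.6] z 219.6 relyaw 1.529 rp [-3.1406e+00  2.1000e-03] F [-0.5 -0.3  1.6] op 0.6
```

View pics/s16.png

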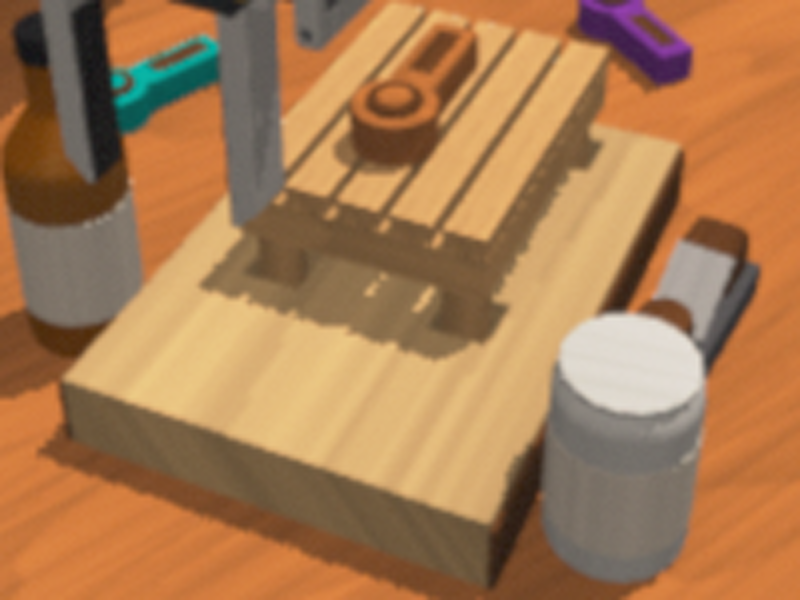

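View pics/t16.png

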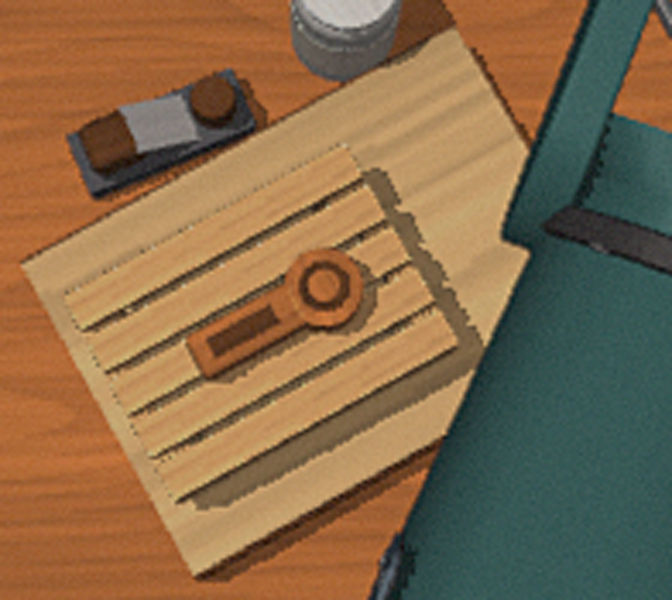

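View pics/w16.png

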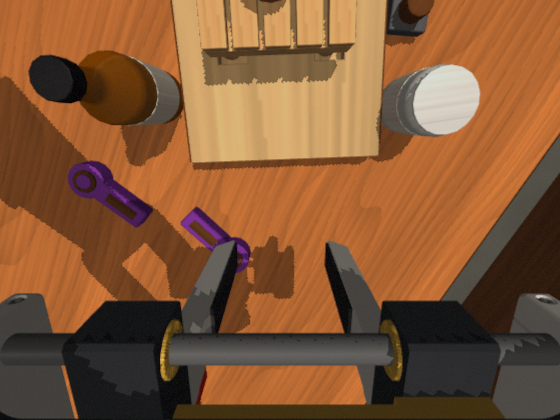

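```bash
python3 -c "
from h import *
ct=camera_info('top');cs=camera_info('scene')
k=196/672
T=[(66,292),(345,145),(455,345),(178,502)]
T=[(203+x*k,90+y*k) for x,y in T]
S=[(492,240),(607,42),(395,3)];S=[(180+x/4,190+y/4) for x,y in S]
P=np.array([(-.09,.065,0),(.09,.065,0),(.09,-.065,0),(-.09,-.065,0)])
PS=np.array([(.09,.065,0),(-.09,.065,0),(-.09,-.065,0)])
D=[(.19,.105,.04)]
def f(q):
  a=place(q[:3],P);a[:,2]+=q[3];b=place(q[:3],PS);b[:,2]+=q[3]
  return np.r_[(proj(a,ct)-T).ravel(),(proj(b,cs)-S).ravel()]
r=least_squares(f,[*LQ,.1]);print(inl(LQ,r.x)*1e3,r.x[2]-LQ[2],'z',r.x[3]);print(r.fun.round(1))
for z in(.1,.12):
  Q=np.r_[LQ,z];print(z,f(Q).round(1))
"
```

```text
[-2.24475161 -0.27466706] -0.01056885285795195 z 0.0985921387495738
[-1.6  0.9 -0.5 -1.1  1.  -0.9 -1.6 -0.6 -1.8  0.1  0.1  1.5 -1.6 -0.8]
0.1 [-0.8  0.7 -0.1 -2.2  2.1 -2.3 -0.1 -1.1 -1.5  0.2 -0.4  1.2 -2.4 -0.8]
0.12 [-2.1 -1.2  0.3 -5.   3.2 -4.  -0.7 -1.8 -1.2 -8.6  0.3 -6.8 -2.5 -8.5]
```

Fit gives the slats at 98.6 mm (100 expected) and x −2 mm, inside the sockets' ±3 mm play. I'll move the arm clear and do one clean check for level.

>>> play_rows:
  slide:
    - [0, 20, -30]
    - [0, 40, -60]
    - [0, 50, -90]
    - [0, 50, -110]
    - [0, 50, -110]
  rotation:
    - [0, 0, 0]
    - [0, 0, 0]
    - [0, 0, 0]
    - [0, 0, 0]
    - [0, 0, 0]

```text
clock: 19.53
ee_pos: [0.6913, -0.27, 0.3373]
ee_rot: [3.133, -0.005, 0.448]
ft_force: [-0.4, -0.4, 0.8]
opening: 0.597
```

```bash
python3 -c "
from h import *
st()
im=capture('scene')[:,:,::-1];cv2.imwrite('pics/s17.png',cv2.resize(im[170:320,180:380],(800,600),interpolation=cv2.INTER_CUBIC))
c=camera_info('scene')
for z in (.1,.12):
  p=proj(place(LQ,np.array([(x,y,z) for x,y in((.09,.065),(-.09,.065),(-.09,-.065),(.09,-.065))])),c);print(z,((p-[180,170])*4).round(0).tolist())
"
```

```text
t 19.53 lower xy mm [278.7  -4.3] z 337.3 relyaw 1.531 rp [ 3.1327 -0.0053] F [-0.4 -0.4  0.8] op 0.6
0.1 [[486.0, 321.0], [605.0, 127.0], [386.0, 80.0], [232.0, 253.0]]
0.12 [[487.0, 285.0], [608.0, 95.0], [385.0, 49.0], [229.0, 219.0]]
```

View pics/s17.png

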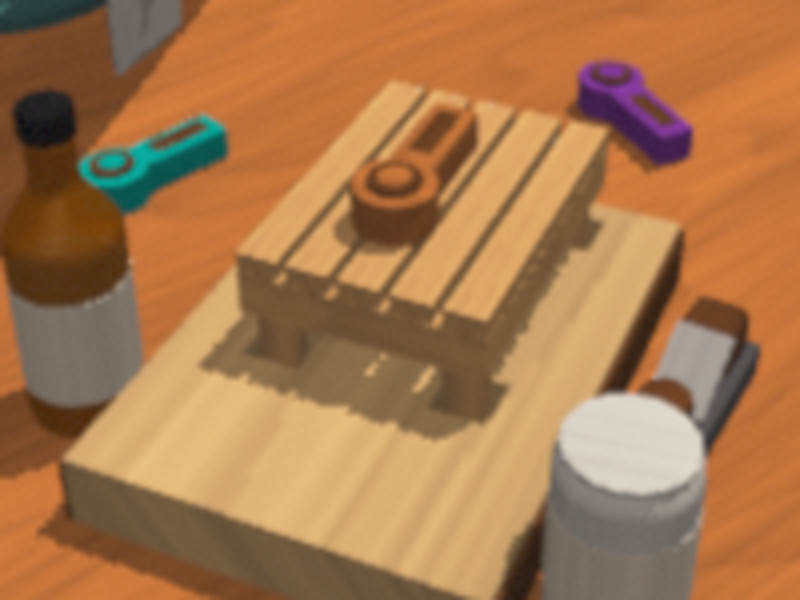

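All four slat corners, (490,321), (607,125), (393,83) and (238,257), lie within 2 enlarged px to 7 px of the seated prediction, against about 33 px for unseated. The frame is home and level with the scroll on it.

```bash
python3 -c "
from h import *
from rig import order
st();print(order.finish_job());st()"
```

```text
t 19.58 lower xy mm [278.3  -4.2] z 334.5 relyaw 1.531 rp [ 3.1356e+00 -3.0000e-03] F [-1.2  0.5 -0.3] op 0.6
the job is handed in; nothing more can be done
None
the job is handed in; nothing more can be done
```

The drying frame is seated in the lower frame's four sockets and stands level, with the scroll still on it. I handed the job in at 19.6 s with the arm clear of everything.

**What I did:** I pushed the frame with both half-open fingers on its end face, then on the +y side and the −y side to square it. A last push on the end made it drop in. The push forces I read stayed under about 5 N.

**Last checks:**
- **Height and level:** the fit put the slats at about 99 mm (100 expected). All four slat corners in the scene view matched the seated position to about 2 px of the original image; unseated would be about 8 px off in height.
- **Position:** the same fit put the frame about −2 mm in x, −0.3 mm in y and −0.01 rad off centre, within the sockets' ±3 mm play.
- **Other things:** neither the fingers nor the gripper's body came near the scroll. The bottle, tin and plane look to be where they were.

**What disagreed:**
- **Side push too far:** the +y side push overshot by 2 to 5 mm, and I corrected it from the other side.
- **Squaring bias:** the frame consistently squared up about 0.035 rad off the measured tool yaw, so I allowed for that in the later pushes.

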